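Reset the tube warmer through its shuttered key well

TASK

Two identical white tube warmers stand on the lab bench; the one that holds the full rack of capped tubes needs its timer reset. With the fingertips, push the sliding shutter on its deck fully open by its upright tab, reach into the round well this uncovers and press the sunken key at the bottom all the way down for a moment, then let it rise and push the shutter fully closed again. Do not grip or force anything and pick nothing up, and leave the racks, the other warmer (with the empty rack) and the things standing around as they are.

Things in the scene. Friction and masses are not known exactly. Their poses are not given: they have to be found in the camera images.
- warmer: fixed white warmer with the full rack, 180 (x) x 200 (y) x 75 mm. Origin: centre of its underside, on the bench; x points away from the robot (within 15 degrees), y left, z up. Its -y half (y -100 to -10) is a console with a flat deck 75 mm high, with well and shutter; its +y half is a bay (walls 45, floor 15 mm high) where the rack stands, tube caps up to 101 mm above the bench.
- well_rim (a point): centre of the mouth of the full-rack warmer's well, level with the deck (75 mm above the bench); in the warmer's frame at x -45, y -55 mm. The well is round, 50 mm across, vertical, its floor 36 mm below the deck. Fixed to the warmer.
- key_top (a point): centre of the top of the sunken key in that well: a round grey key 22 mm across on the well's axis; at rest its top is 26 mm below the deck (49 mm above the bench).
- reset_key (a joint): how far that key is pressed (m): 0 at rest, 0.006 all the way down; a spring pushes it back; it starts to move at 1.5 N and is fully down at 5 N.
- shutter (a joint): how far that warmer's shutter is open (m): 0 closed over the well, 0.062 fully open (well entirely uncovered). It slides along the warmer's +x to open, with about 2 N of friction, stays where it is left, and has a hard stop at each end. It starts closed or up to 15 mm open.
- tab (a point): point on that shutter's tab, moving with it, 15 mm above the deck. The shutter is a grey plastic plate 66 x 66 x 5 mm flat on the deck; the tab stands up across it, 6 mm thick (x), 50 mm wide (y), top 25 mm above the deck. Closed: plate centred on the well, tab 25 mm from the well's axis on its +x side. The plate ends 8 mm beyond the tab's middle on the +x side.
- full_rack: loose rack with 15 green-capped tubes (5 x 3), 128 x 75 x 85 mm, standing in the bay of the warmer; origin at the centre of its underside. Leave it.
- spare_warmer: the other warmer, of the same build, with the empty rack. Fixed. Leave it alone.
- spare_tab (a point): the same point on the tab of the other warmer's shutter.
- spare_key (a joint): how far the other warmer's key is pressed (m).
- empty_rack: loose empty white rack, 128 x 75 x 50 mm, in the bay of the other warmer; origin at the centre of its underside. Leave it.
- specimen_pot: loose closed pot, 48 mm across, 60 mm high, standing between the warmers; origin centre of underside.
- beaker: loose glass beaker, 60 mm across, 75 mm high, between the warmers; origin centre of underside.
- tube_stand: loose white block 45 x 45 x 30 mm with one capped tube, 90 mm high in all, between the warmers; origin centre of underside.
- reagent_bottle: loose brown glass bottle, 58 mm across, 110 mm high, beyond the warmers; origin centre of underside.
- tip_box: loose grey box with clear lid, 82 x 122 x 54 mm, beyond the warmers; origin centre of underside.
- dish_stack: two loose clear round dishes stacked, 90 mm across, 29 mm high, beyond the warmers; origin centre of underside.

How it is judged (in metres and radians):
On the way, in this order (a step that is already met when the one before it is completed fails the run):
1. the shutter of the full-rack warmer is pushed open (52 mm or more), with its key still up (value of joint shutter above 0.052 m and value of joint reset_key below 0.002 m), for 0.1 s.
2. with the shutter open, the fingers press its sunken key down (4.5 of 6 mm or more) for 0.2 s (value of joint reset_key above 0.0045 m and value of joint shutter above 0.045 m and contact force between the fingers and warmer above 0.5 N), for 0.2 s.
3. the key is up again and the shutter is pushed closed (within 6 mm) (value of joint reset_key below 0.0015 m and value of joint shutter below 0.006 m), for 0.2 s.
At the end, for the whole second after the job is handed in: The full-rack warmer's shutter is closed to within 6 mm and at rest, its key is up within 1.5 mm; the other warmer's key is up and its shutter within 8 mm of its start; racks are within 15 mm and bystanders within 30 mm of where they stood (all of step 3 and velocity of joint shutter between -0.01 and 0.01 m/s and value of joint spare_key below 0.0015 m and distance of spare_tab from where it was at the start of the episode below 0.008 m and distance of each of full_rack, empty_rack from where it was at the start of the episode below 0.015 m and distance of each of specimen_pot, beaker, tube_stand, reagent_bottle, tip_box, dish_stack from where it was at the start of the episode below 0.03 m); the robot touches nothing.
It fails at once if the other warmer's key is pressed or its shutter shifted by more than 8 mm (value of joint spare_key above 0.002 m or distance of spare_tab from where it was at the start of the episode above 0.008 m).
It fails at once if a rack is lifted or shifted by more than 15 mm (distance of any of full_rack, empty_rack from where it was at the start of the episode above 0.015 m).
It fails at once if a bystander is lifted or shifted by more than 30 mm (distance of any of specimen_pot, beaker, tube_stand, reagent_bottle, tip_box, dish_stack from where it was at the start of the episode above 0.03 m).
It fails at once if the fingers grip or force the warmer with more than 35 N (contact force between the fingers and warmer above 35 N).
It also fails if it takes over 46 s, if anything falls off the work surface, if the arm or the gripper's body presses on something with over 40 N, if the wrist force passes 120 N, or if a joint passes its speed limit or range.

ROBOT

A 6-joint arm with a two-finger parallel gripper is mounted at the origin on the work surface. World frame = base frame: x ahead of the robot, y to its left, z up, the work surface at z = 0. Lengths are in m, angles in degrees, forces in N, time in s.
With the tool pointing down it reaches from about 0.275 to 0.825 m from the base axis. Payload 4.9 kg.
Tool frame: the origin (TCP) lies on the centre line of the jaws, within the pads' length; the fingertips stand 25 mm ahead of it and the grasp point (between the pads) lies 6 mm ahead of it; x points along the fingers, y is the direction in which the jaws open and shut, and the axes are right-handed (so a half turn about x gives the same grasp; the last joint's range is limited). The gripper opens to 85 mm and grips with 20 to 120 N. Pads are 22 mm wide; open, the fingers measure 114 mm over their backs; the gripper's body (76 mm by 85 mm) begins 54 mm behind the grasp point. The pads swing forward as they close: fully open they stand 13 mm farther back than shut.
Start: joints at [-7.689, 18.69, -11.035, 60.275, 0, 82.311], TCP at [0.55, 0, 0.256] pointing down, gripper open.
Joint ranges: [-152.03, 152.03], [-55.5, 102.48], [-74.3, 77.21], [-110.64, 120.58], [-84.22, 78.4], [-180, 180]. Speed limits (degrees/s): [147.25, 147.25, 180, 180, 180, 180].

INTERFACE

Orientations are given as a 3x3 rotation matrix whose columns are the frame's x, y, z axes.
In Python, from bench import state, read_camera, camera_params, sign_off, recognise, mark_of gives the robot as it stands.
- The arm moves only by the shell command python3 -m jog 'ROWS' [OPENING] [FORCE]. ROWS is JSON, a list of rows, each a list of 6 numbers: the shift along the tool's x, y, z in mm, then the turn, a rotation vector about the tool's x, y, z in degrees. A call has 1 to 5 rows; each row is the pose to reach, as a shift and turn from the pose commanded when the call began, along the tool's axes at that moment; what a row does not reach only later rows make up. A row lasts 1/10 s, in which the tool goes at most 50 mm and 8.59 degrees, less where a joint would pass 70% of its speed; a pose out of reach is approached as far as the arm can. A call with a gripper value outside its range is refused whole. OPENING is the closure, from 0 (fully open) to 1 (shut), set as the call begins (- or left out, the last holds). The fingers move at their own pace and stop on an object; FORCE is the grip in N (left out, the last holds). Time passes only in rows, so rows that repeat a pose let the fingers close. It gives the time, the measured TCP pose, the force and the opening at its end, in the units of the state.
- state(): the state, without advancing time (a new reading comes with each control period).
- read_camera(name): name is "scene" or "side" or "wrist"; returns the picture (384x512x3 uint8, red, green, blue); there is no depth.
- camera_params(name): a dict with "mtx" (3x3 intrinsics, pixels), "R" (3x3) and "t" (3): a world point X has camera coordinates R X + t; the wrist camera has in their place "T_tool_cam" (4x4, takes a point from camera to tool coordinates, whose origin is the TCP and whose axes are the tool frame's). Camera axes: x right, y down, z forward; pixel columns grow to the right and rows downward; lengths in m; the calibration is good to about 2 mm. A picture is of the moment at which its call begins: read the wrist's pose just before it. camera_params takes no time and is no camera call.
- sign_off(): hands the job in, once; it reports no verdict.
Trained networks look in the newest picture that a camera, given by its name, has taken for a name from the list of things; names that differ only in an ending like _2 or _b are one class to them, and where a whole thing is asked for, a point or a joint stands for the part that bears it (a point fixed in the world has none). Each returns a list of dicts, best first, with "score" (0 to 1); they miss things now and then, are a little off and sometimes report something else, mostly with a low value. They report only what shows in the picture. A call takes as long as a camera call.
- recognise(camera, label): "xy" ([column, row] as shares, 0 to 1, of the picture: columns of its width, rows of its height, amid what is visible of it).
- mark_of(camera, label): "xy" ([column, row] as shares, 0 to 1, of the picture: columns of its width, rows of its height: a listed point, or the origin of a listed thing).
The state is a dict: "time_s": time; "qpos": joint angles; "qd": joint speeds; "joint_torque": joint torques, N m; "tool_pos": TCP position; "ee_rot": TCP orientation; "contact_force": force on the tool from outside, world axes, zero at the start; "torque": the same for the moment, N m; "opening": finger opening in m.
Only numpy, scipy, OpenCV 4.12 (cv2) and the standard library are available. Lean on these libraries where they do the work, as an engineer would, in place of code of your own. Each camera call takes 0.05 s, during which the arm holds its last target.

## Working session

There is one attempt and no reset: what is moved stays moved. The work goes in short steps, Python scripts to look and compute and a shell command to move; the robot and the scene stay as the last step left them, time stands still between calls to the robot, and variables do not carry over. Pictures are saved under pics/ and viewed, and the job is handed in when it is done.

```bash
ls; mkdir -p pics; python3 - <<'E'
from bench import *
import cv2
s=state();print(s)
for c in ["scene","side","wrist"]:
    im=read_camera(c);cv2.imwrite(f"pics/{c}0.png",im[:,:,::-1])
    for l in ["warmer","well_rim","tab","spare_tab","full_rack","empty_rack"]:
        print(c,l,[(round(d['score'],2),[round(float(d['xy'][0])*512),round(float(d['xy'][1])*384)]) for d in mark_of(c,l)][:3])
    p=camera_params(c);print(p)
E
```

```text
pics
{'time_s': 0.0, 'qpos': array([-7.68934827e+00,  1.87321628e+01, -1.10918493e+01,  6.02757767e+01,
       -1.49164629e-04,  8.23114716e+01]), 'qd': array([-0.0037346 , -0.03330933,  0.04415171, -0.02483237, -0.06464759,
       -0.002379  ]), 'joint_torque': array([-1.24197268e-03, -4.43398941e+01,  2.62443137e+01,  1.56443648e-02,
       -1.97191571e-04, -6.55614656e-06]), 'tool_pos': array([5.49454370e-01, 8.19445126e-05, 2.55503003e-01]), 'ee_rot': array([[-1.72632838e-03,  9.99998510e-01, -1.45067798e-05],
       [ 2.30454922e-04, -1.41089596e-05, -9.99999973e-01],
       [-9.99998483e-01, -1.72633168e-03, -2.30430222e-04]]), 'contact_force': array([-0.40711726,  1.48954781,  0.48278952]), 'torque': array([-0.04518999, -0.02454246,  0.01362453]), 'opening': 0.08593403791275786}
scene warmer [(0.59, [302, 159])]
scene well_rim [(0.84, [276, 144]), (0.28, [313, 153])]
scene tab [(0.88, [283, 149]), (0.24, [238, 175])]
scene spare_tab [(0.69, [151, 199])]
scene full_rack [(0.7, [236, 176]), (0.69, [313, 152]), (0.15, [181, 211])]
scene empty_rack [(0.72, [198, 198]), (0.27, [179
[... 961 characters left out ...]
6089])}
wrist warmer [(0.21, [240, 30])]
wrist well_rim [(0.65, [206, 35])]
wrist tab [(0.56, [241, 29])]
wrist spare_tab []
wrist full_rack []
wrist empty_rack [(0.87, [222, 274])]
{'mtx': array([[311.51928819,   0.        , 258.84335529],
       [  0.        , 311.51928819, 191.10776939],
       [  0.        ,   0.        ,   1.        ]]), 'T_tool_cam': array([[-8.63254713e-04, -2.91403723e-01,  9.56599773e-01,
        -1.17827886e-01],
       [ 9.99999627e-01, -2.88139572e-04,  8.14645236e-04,
        -1.30570526e-04],
       [ 3.82435941e-05,  9.56600119e-01,  2.91403863e-01,
        -7.46248686e-02],
       [ 0.00000000e+00,  0.00000000e+00,  0.00000000e+00,
         1.00000000e+00]])}
```

View pics/scene0.png

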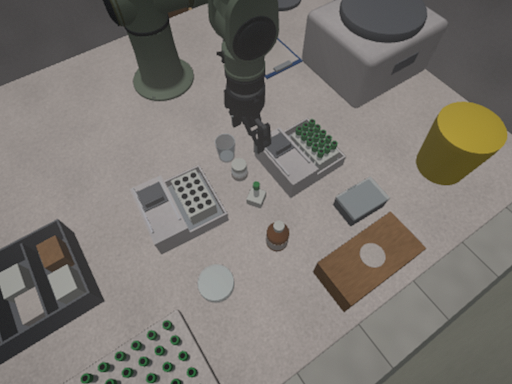

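View pics/side0.png

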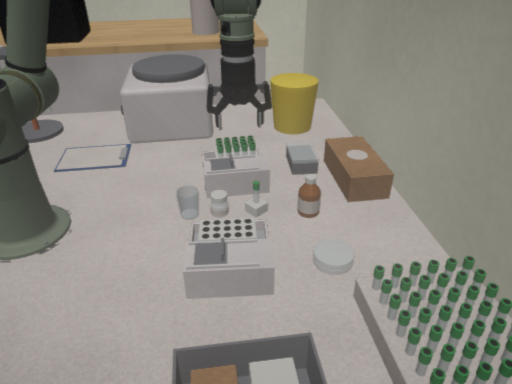

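View pics/wrist0.png

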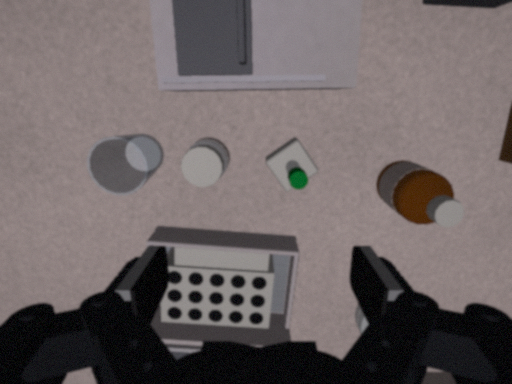

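```bash
cat > h.py <<'E'
from bench import *
import numpy as np, cv2
from scipy.optimize import least_squares
def Rt(c,s=None):
    p=camera_params(c)
    if c=="wrist":
        T=np.eye(4);T[:3,:3]=s["ee_rot"];T[:3,3]=s["tool_pos"]
        M=np.linalg.inv(T@p["T_tool_cam"]);return p["mtx"],M[:3,:3],M[:3,3]
    return p["mtx"],np.array(p["R"]),np.array(p["t"])
def proj(c,X,s=None):
    K,R,t=Rt(c,s);v=(K@(R@np.atleast_2d(X).T+t[:,None])).T
    return v[:,:2]/v[:,2:]
def onplane(c,px,z,s=None):
    K,R,t=Rt(c,s);d=R.T@np.linalg.inv(K)@np.array([px[0],px[1],1.]);o=-R.T@t
    return o+d*(z-o[2])/d[2]
E
python3 - <<'E'
from h import *
s=state()
for c,px in [("scene",(276,144)),("side",(217,171)),("wrist",(206,35))]: print(c,'rim',onplane(c,px,.075+ .005,s).round(4))
for c,px in [("scene",(283,149)),("side",(231,159)),("wrist",(241,29))]: print(c,'tab',onplane(c,px,.09,s).round(4))
E
```

```text
scene rim [0.5047 0.1223 0.08  ]
side rim [0.4957 0.0891 0.08  ]
wrist rim [0.5049 0.1247 0.08  ]
scene tab [0.5355 0.1235 0.09  ]
side tab [0.5386 0.133  0.09  ]
wrist tab [0.5355 0.1275 0.09  ]
```

```bash
python3 -m jog '[[0,0,-30,0,0,0],[0,0,-60,0,0,0],[0,0,-60,0,0,0],[0,0,-60,0,0,0]]' 1 20; python3 - <<'E'
from h import *
s=state();print(s['tool_pos'],s['ee_rot'].round(3),s['opening'],s['contact_force'])
im=read_camera("wrist");cv2.imwrite("pics/w1.png",im[:,:,::-1])
for l,z in [("warmer",0),("well_rim",.075),("tab",.09),("full_rack",.015)]:
    for d in mark_of("wrist",l)[:2]:
        px=np.array(d['xy'])*[512,384];print(l,round(d['score'],2),px.round(),onplane("wrist",px,z,s).round(4))
E
```

```text
time_s: 1.45
tool_pos: [0.55, 0.0603, 0.2563]
ee_rot: [[-0.0, 1.0, 0.001], [-0.001, 0.001, -1.0], [-1.0, -0.0, 0.001]]
contact_force: [-0.3, 0.1, -0.0]
opening: 0.0282
[0.54997135 0.06033744 0.25626578] [[-0.     1.     0.001]
 [-0.001  0.001 -1.   ]
 [-1.    -0.     0.001]] 0.02819219916001163 [-0.32326695  0.08321423 -0.02355484]
warmer 0.65 [254.  49.] [0.5442 0.1844 0.    ]
well_rim 0.61 [208. 104.] [0.5027 0.1276 0.075 ]
well_rim 0.46 [382. 344.] [ 0.6955 -0.145   0.075 ]
tab 0.97 [242. 104.] [0.5354 0.1282 0.09  ]
full_rack 0.75 [268.   3.] [0.5589 0.2259 0.015 ]
full_rack 0.74 [380. 341.] [ 0.7218 -0.1965  0.015 ]
```

View pics/w1.png

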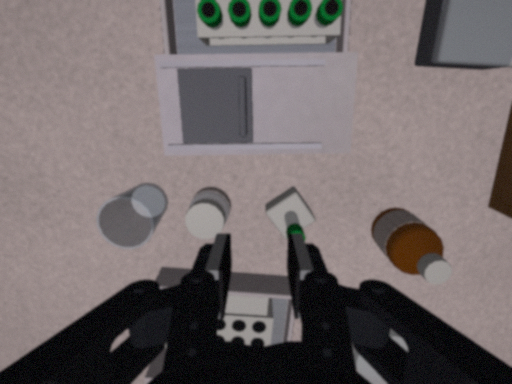

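```bash
python3 - <<'E'
from h import *
im=cv2.imread("pics/w1.png");cv2.imwrite("pics/w1z.png",cv2.resize(im[40:170,145:370],None,fx=3.4,fy=3.4,interpolation=cv2.INTER_CUBIC))
E
```

```text
(no output)
```

View pics/w1z.png

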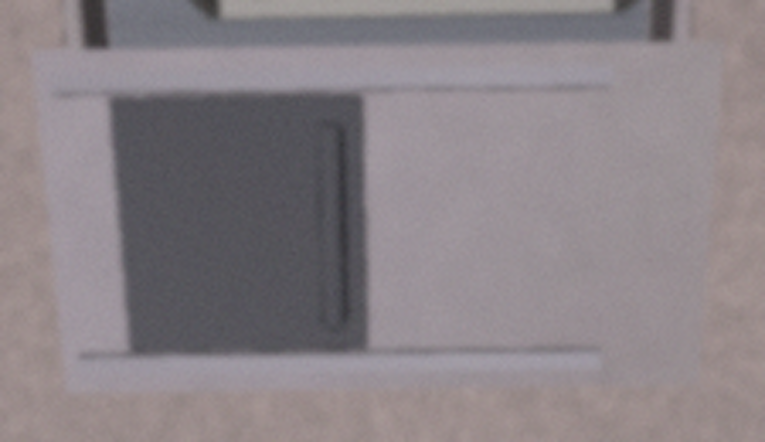

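```bash
python3 - <<'E'
from h import *
s=state()
f=lambda p,z:onplane("wrist",(145+(p[0]+.5)/3.4-.5,40+(p[1]+.5)/3.4-.5),z,s).round(4)
for n,p,z in [("TL",(33,50),.075),("TR",(722,45),.075),("BL",(68,392),.075),("BR",(695,385),.075),("pTL",(110,97),.08),("pTR",(363,95),.08),("pBL",(131,352),.08),("pBR",(368,350),.08),("tabtopT",(334,122),.1),("tabtopB",(338,328),.1)]: print(n,f(p,z))
E
```

```text
TL [0.4579 0.1693 0.075 ]
TR [0.6371 0.1703 0.075 ]
BL [0.4589 0.0795 0.075 ]
BR [0.6375 0.0812 0.075 ]
pTL [0.4782 0.1575 0.08  ]
pTR [0.5438 0.1579 0.08  ]
pBL [0.4789 0.0915 0.08  ]
pBR [0.5446 0.092  0.08  ]
tabtopT [0.5371 0.1502 0.1   ]
tabtopB [0.5373 0.1005 0.1   ]
```

```bash
python3 -m jog '[[0,-20,-30,0,0,0],[10,-40,-60,0,0,0],[40,-45,-65,0,0,0],[56,-45,-65,0,0,0],[56,-45,-65,0,0,0]]' 1 20; python3 - <<'E'
from h import *
s=state();print(s['tool_pos'],s['opening'])
for c in ["wrist","side","scene"]:
    im=read_camera(c);cv2.imwrite(f"pics/{c}2.png",im[:,:,::-1])
im=cv2.imread("pics/side2.png");a=cv2.resize(im[90:220,160:300],None,fx=4,fy=4,interpolation=cv2.INTER_CUBIC);cv2.imwrite("pics/side2z.png",a)
E
```

```text
time_s: 2.2
tool_pos: [0.5032, 0.1246, 0.1983]
ee_rot: [[-0.004, 1.0, -0.0], [-0.001, -0.0, -1.0], [-1.0, -0.004, 0.001]]
contact_force: [0.3, 0.8, -0.0]
opening: 0.0001
[0.50321538 0.12464051 0.19828574] 7.898128439115049e-05
```

View pics/side2z.png

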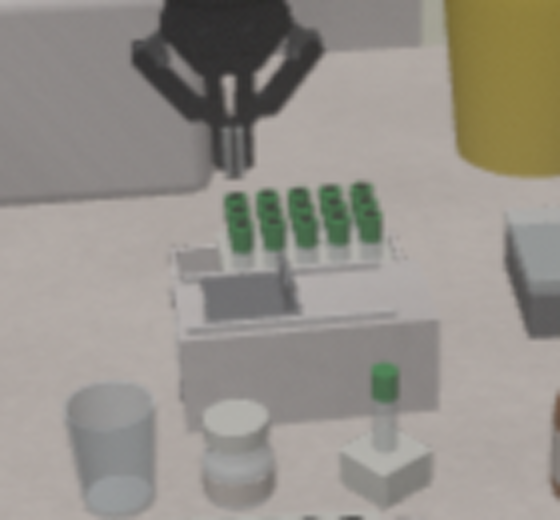

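View pics/wrist2.png

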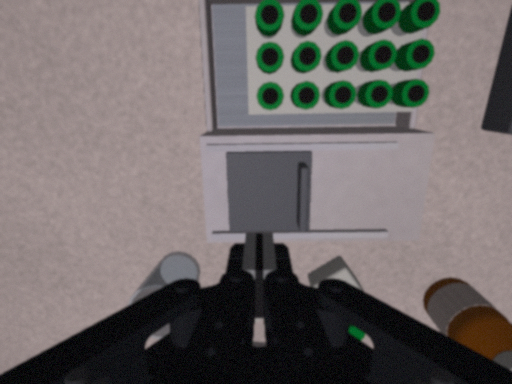

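```bash
python3 - <<'E'
from h import *
for z in (.155,.16,.165,.17,.175,.18):
  print(z,proj("side",[[.503-.0145,.114,z],[.503+.0145,.114,z]]).round(1).tolist())
E
python3 -m jog '[[30,0,0,0,0,0],[60,0,0,0,0,0],[84,0,0,0,0,0],[84,0,0,0,0,0]]'
python3 - <<'E'
from h import *
im=read_camera("side");a=cv2.resize(im[90:220,160:300,::-1],None,fx=4,fy=4,interpolation=cv2.INTER_CUBIC);cv2.imwrite("pics/side3z.png",a)
E
```

```text
0.155 [[212.1, 142.4], [222.9, 141.7]]
0.16 [[212.0, 140.8], [222.8, 140.0]]
0.165 [[211.9, 139.1], [222.7, 138.3]]
0.17 [[211.8, 137.4], [222.6, 136.6]]
0.175 [[211.7, 135.7], [222.5, 134.9]]
0.18 [[211.5, 133.9], [222.5, 133.2]]
time_s: 2.75
tool_pos: [0.5037, 0.1244, 0.1146]
ee_rot: [[-0.004, 1.0, -0.001], [-0.0, -0.001, -1.0], [-1.0, -0.004, 0.0]]
contact_force: [-0.5, 0.8, -0.0]
opening: 0.0
```

View pics/side3z.png

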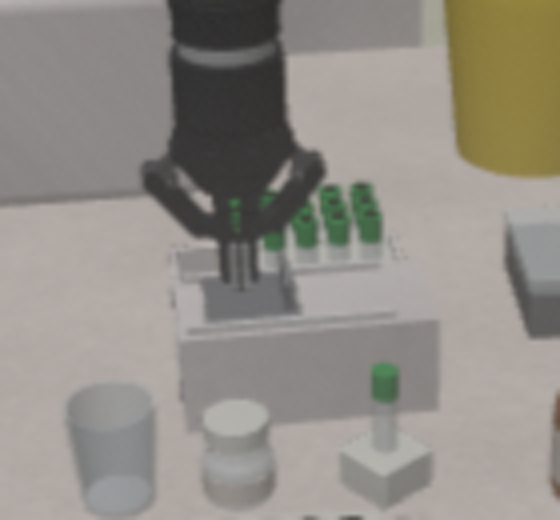

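```bash
python3 -m jog '[[0,8,0,0,0,0],[0,14,0,0,0,0],[0,20,0,0,0,0],[0,26,0,0,0,0],[0,32,0,0,0,0]]'; python3 -m jog '[[0,6,0,0,0,0],[0,12,0,0,0,0],[0,18,0,0,0,0],[0,24,0,0,0,0],[0,24,0,0,0,0]]'
python3 - <<'E'
from h import *
s=state();print(s['tool_pos'],s['contact_force'])
im=read_camera("side");a=cv2.resize(im[90:220,160:300,::-1],None,fx=4,fy=4,interpolation=cv2.INTER_CUBIC);cv2.imwrite("pics/side4z.png",a)
im=read_camera("wrist");cv2.imwrite("pics/w4.png",im[:,:,::-1])
E
```

```text
time_s: 3.3
tool_pos: [0.5378, 0.1251, 0.1169]
ee_rot: [[0.001, 1.0, 0.0], [0.0, 0.0, -1.0], [-1.0, 0.001, -0.0]]
contact_force: [-1.8, 1.1, 3.2]
opening: -0.0002
time_s: 3.8
tool_pos: [0.5621, 0.125, 0.1161]
ee_rot: [[0.001, 1.0, -0.0], [-0.0, -0.0, -1.0], [-1.0, 0.001, 0.0]]
contact_force: [-0.1, 0.0, 0.3]
opening: -0.0001
[0.56206783 0.12496159 0.116085  ] [-0.14699032  0.00485984  0.31879676]
```

View pics/side4z.png

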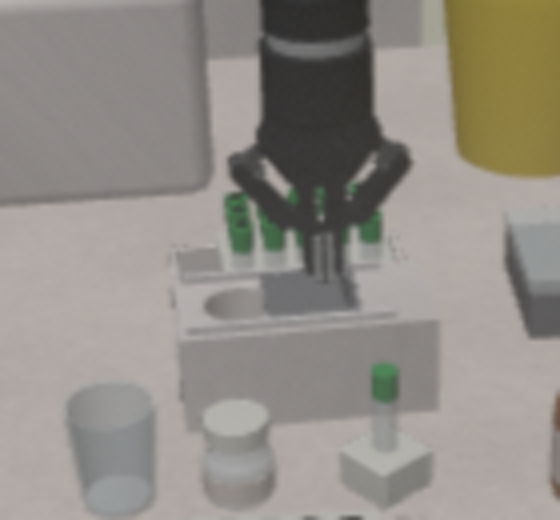

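View pics/w4.png

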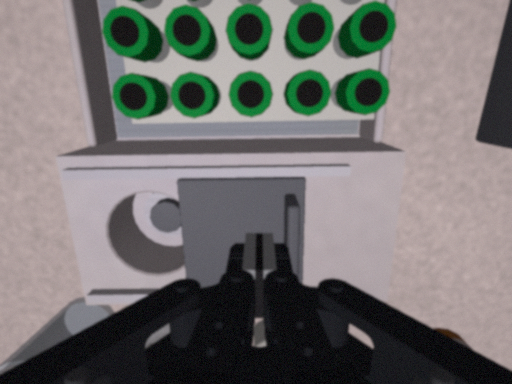

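```bash
python3 - <<'E'
from h import *
s=state()
for p,z in [((181,180),.08),((187,278),.08),((304,179),.08),((293,197),.1)]: print(onplane("wrist",p,z,s).round(4))
print(mark_of("wrist","key_top")[:1],mark_of("wrist","tab")[:1])
E
```

```text
[0.5216 0.1585 0.08  ]
[0.5208 0.1014 0.08  ]
[0.5843 0.159  0.08  ]
[0.5767 0.1559 0.1   ]
[{'xy': [0.3232, 0.5716], 'score': 0.86}] [{'xy': [0.5666, 0.6393], 'score': 0.7}]
```

```bash
python3 -m jog '[[0,4,0,0,0,0],[0,8,0,0,0,0],[0,10,0,0,0,0],[0,10,0,0,0,0]]'; python3 -m jog '[[0,1.5,0,0,0,0],[0,1.5,0,0,0,0]]'
```

```text
time_s: 4.4
tool_pos: [0.5711, 0.125, 0.1161]
ee_rot: [[-0.0, 1.0, -0.0], [-0.0, -0.0, -1.0], [-1.0, -0.0, 0.0]]
contact_force: [-1.8, 0.1, 1.0]
opening: -0.0
time_s: 4.6
tool_pos: [0.5725, 0.125, 0.1162]
ee_rot: [[-0.0, 1.0, 0.0], [-0.0, 0.0, -1.0], [-1.0, -0.0, 0.0]]
contact_force: [-1.7, -0.1, -0.2]
opening: 0.0003
```

```bash
python3 -m jog '[[0,1.5,0,0,0,0],[0,1.5,0,0,0,0]]';python3 -m jog '[[0,1,0,0,0,0],[0,1,0,0,0,0]]';
```

```text
time_s: 4.8
tool_pos: [0.5741, 0.125, 0.1163]
ee_rot: [[0.0, 1.0, 0.0], [-0.0, 0.0, -1.0], [-1.0, 0.0, 0.0]]
contact_force: [-1.3, -0.3, -0.1]
opening: 0.0001
time_s: 5.0
tool_pos: [0.5744, 0.125, 0.1162]
ee_rot: [[-0.001, 1.0, 0.0], [0.0, 0.0, -1.0], [-1.0, -0.001, -0.0]]
contact_force: [-4.4, -0.1, 1.0]
opening: 0.0002
```

```bash
python3 -m jog '[[0,-10,0,0,0,0],[-30,-30,0,0,0,0],[-60,-60,0,0,0,0],[-60,-72,0,0,0,0],[-60,-72,0,0,0,0]]';python3 - <<'E'
from h import *
s=state();print(s['tool_pos'])
im=read_camera("wrist");cv2.imwrite("pics/w5.png",im[:,:,::-1])
for l,z in [("key_top",.049),("well_rim",.075),("tab",.09)]:
    for d in mark_of("wrist",l)[:2]:
        px=np.array(d['xy'])*[512,384];print(l,round(d['score'],2),px.round(),onplane("wrist",px,z,s).round(4))
E
```

```text
time_s: 5.5
tool_pos: [0.5025, 0.1252, 0.1777]
ee_rot: [[0.003, 1.0, 0.001], [0.0, 0.001, -1.0], [-1.0, 0.003, -0.0]]
contact_force: [0.1, -0.6, 0.2]
opening: 0.0
[0.50251933 0.12520669 0.1776961 ]
key_top 0.95 [258. 193.] [0.5024 0.1232 0.049 ]
well_rim 0.87 [258. 199.] [0.5021 0.1265 0.075 ]
tab 0.6 [381. 203.] [0.5881 0.1282 0.09  ]
tab 0.46 [338. 289.] [0.5634 0.0594 0.09  ]
```

View pics/w5.png

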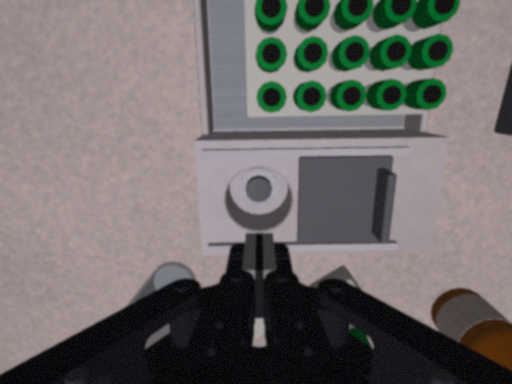

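```bash
python3 -m jog '[[30,0,0,0,0,0],[60,0,0,0,0,0],[80,0,0,0,0,0],[92,0,0,0,0,0],[96,0,0,0,0,0]]';python3 -m jog '[[3,0,0,0,0,0],[6,0,0,0,0,0],[6,0,0,0,0,0]]'
```

```text
time_s: 6.2
tool_pos: [0.5025, 0.1248, 0.0786]
ee_rot: [[-0.003, 1.0, -0.0], [-0.0, -0.0, -1.0], [-1.0, -0.003, 0.0]]
contact_force: [0.0, -0.4, -0.7]
opening: -0.0001
time_s: 6.5
tool_pos: [0.5035, 0.1251, 0.0747]
ee_rot: [[0.001, 1.0, 0.0], [0.0, 0.0, -1.0], [-1.0, 0.001, -0.0]]
contact_force: [-0.8, -0.3, 0.5]
opening: -0.0002
```

```bash
python3 -m jog '[[2,0,0,0,0,0],[2,0,0,0,0,0]]';python3 -m jog '[[2,0,0,0,0,0],[2,0,0,0,0,0]]';python3 -m jog '[[2,0,0,0,0,0],[2,0,0,0,0,0]]'
```

```text
time_s: 6.7
tool_pos: [0.5037, 0.1251, 0.0729]
ee_rot: [[0.002, 1.0, 0.0], [0.0, 0.0, -1.0], [-1.0, 0.002, -0.0]]
contact_force: [-0.3, 0.1, 1.3]
opening: -0.0003
time_s: 6.9
tool_pos: [0.5037, 0.1251, 0.0707]
ee_rot: [[0.002, 1.0, 0.0], [0.0, 0.0, -1.0], [-1.0, 0.002, -0.0]]
contact_force: [1.6, 0.2, 3.0]
opening: -0.0003
time_s: 7.1
tool_pos: [0.5037, 0.1251, 0.0685]
ee_rot: [[0.001, 1.0, -0.0], [0.0, -0.0, -1.0], [-1.0, 0.001, -0.0]]
contact_force: [1.0, 0.2, 5.2]
opening: -0.0001
```

```bash
python3 -m jog '[[1,0,0,0,0,0],[1,0,0,0,0,0],[1,0,0,0,0,0]]';python3 -m jog '[[0.5,0,0,0,0,0],[0.5,0,0,0,0,0],[0.5,0,0,0,0,0],[0.5,0,0,0,0,0]]'
```

```text
time_s: 7.4
tool_pos: [0.5037, 0.1251, 0.068]
ee_rot: [[0.001, 1.0, 0.0], [0.0, 0.0, -1.0], [-1.0, 0.001, -0.0]]
contact_force: [-0.4, -0.5, 9.4]
opening: 0.0001
time_s: 7.8
tool_pos: [0.5037, 0.1251, 0.0679]
ee_rot: [[0.002, 1.0, 0.0], [0.0, 0.0, -1.0], [-1.0, 0.002, -0.0]]
contact_force: [-1.4, -0.5, 13.4]
opening: 0.0001
```

Fully down at a hard stop (13 N, at z 68 mm as expected). Now I'll withdraw and go to the far side of the tab.

```bash
python3 -m jog '[[-20,0,0,0,0,0],[-60,0,0,0,0,0],[-100,0,0,0,0,0],[-108,0,0,0,0,0],[-108,0,0,0,0,0]]';python3 -m jog '[[0,40,0,0,0,0],[0,80,0,0,0,0],[0,118,0,0,0,0],[0,118,0,0,0,0],[0,118,0,0,0,0]]';python3 - <<'E'
from h import *
s=state();print(s['tool_pos'])
im=read_camera("wrist");cv2.imwrite("pics/w6.png",im[:,:,::-1])
for l,z in [("key_top",.049),("tab",.09)]:
    for d in mark_of("wrist",l)[:2]:
        px=np.array(d['xy'])*[512,384];print(l,round(d['score'],2),px.round(),onplane("wrist",px,z,s).round(4))
E
```

```text
time_s: 8.3
tool_pos: [0.5036, 0.1251, 0.1758]
ee_rot: [[0.002, 1.0, 0.0], [0.0, 0.0, -1.0], [-1.0, 0.002, -0.0]]
contact_force: [-0.5, 0.1, -0.6]
opening: -0.0001
time_s: 8.8
tool_pos: [0.6195, 0.1247, 0.1716]
ee_rot: [[-0.005, 1.0, -0.0], [-0.0, -0.0, -1.0], [-1.0, -0.005, 0.0]]
contact_force: [-0.5, 0.6, 0.1]
opening: 0.0001
[0.61946497 0.12472045 0.17157463]
key_top 0.76 [116. 191.] [0.5036 0.1257 0.049 ]
tab 0.69 [215. 208.] [0.5891 0.1265 0.09  ]
```

View pics/w6.png

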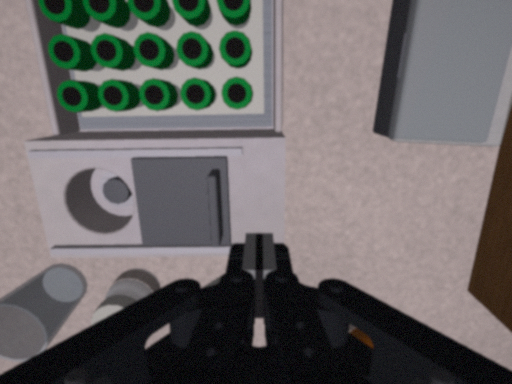

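```bash
python3 -m jog '[[25,2,0,0,0,0],[45,2,0,0,0,0],[57,2,0,0,0,0],[57,2,0,0,0,0]]'; python3 -m jog '[[0,-8,0,0,0,0],[0,-16,0,0,0,0],[0,-24,0,0,0,0],[0,-32,0,0,0,0],[0,-40,0,0,0,0]]'
```

```text
time_s: 9.35
tool_pos: [0.6208, 0.125, 0.1161]
ee_rot: [[-0.004, 1.0, 0.0], [-0.0, 0.0, -1.0], [-1.0, -0.004, 0.0]]
contact_force: [-0.2, 0.0, -0.4]
opening: 0.0
time_s: 9.85
tool_pos: [0.5835, 0.1249, 0.1189]
ee_rot: [[0.003, 1.0, -0.0], [-0.0, -0.0, -1.0], [-1.0, 0.003, 0.0]]
contact_force: [3.1, -1.1, 2.9]
opening: -0.0004
```

```bash
python3 -m jog '[[1,-8,0,0,0,0],[2,-16,0,0,0,0],[2,-24,0,0,0,0],[2,-32,0,0,0,0],[2,-34,0,0,0,0]]'; python3 -m jog '[[0,-2,0,0,0,0],[0,-2,0,0,0,0]]';python3 -m jog '[[0,-2,0,0,0,0],[0,-2,0,0,0,0]]'
```

```text
time_s: 10.35
tool_pos: [0.5507, 0.1246, 0.1187]
ee_rot: [[0.006, 1.0, -0.0], [-0.001, -0.0, -1.0], [-1.0, 0.006, 0.001]]
contact_force: [2.1, -2.3, 11.2]
opening: -0.0001
time_s: 10.55
tool_pos: [0.549, 0.1245, 0.1186]
ee_rot: [[0.006, 1.0, -0.0], [-0.001, -0.0, -1.0], [-1.0, 0.006, 0.001]]
contact_force: [0.5, -2.7, 14.6]
opening: 0.0001
time_s: 10.75
tool_pos: [0.5472, 0.1245, 0.1186]
ee_rot: [[0.006, 1.0, -0.0], [-0.001, -0.0, -1.0], [-1.0, 0.006, 0.001]]
contact_force: [1.9, -3.5, 13.3]
opening: 0.0004
```

```bash
python3 - <<'E'
from h import *
s=state();print(s['tool_pos'],s['contact_force'],s['torque'])
im=read_camera("side");a=cv2.resize(im[90:220,160:300,::-1],None,fx=4,fy=4,interpolation=cv2.INTER_CUBIC);cv2.imwrite("pics/side7z.png",a)
im=read_camera("wrist");cv2.imwrite("pics/w7.png",im[:,:,::-1])
E
```

```text
[0.54722681 0.12449567 0.11862347] [ 1.93242304 -3.49405828 13.34161449] [-0.49184244 -0.13303154  0.06655686]
```

View pics/side7z.png

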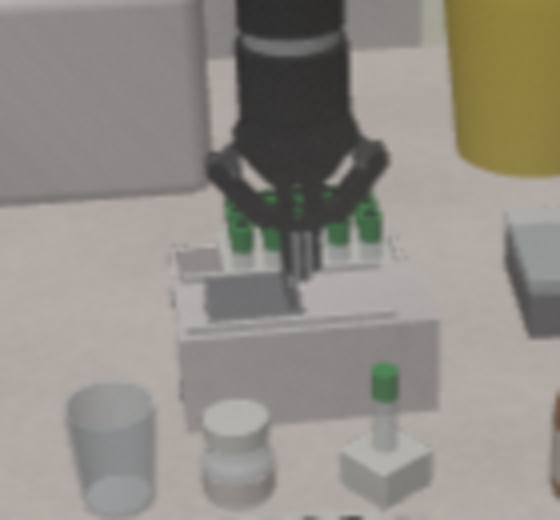

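View pics/w7.png

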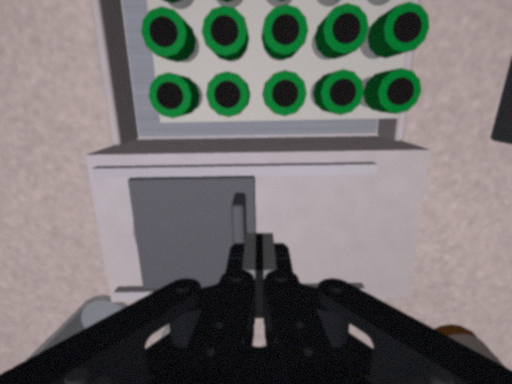

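```bash
python3 -m jog '[[0,6,0,0,0,0],[0,12,0,0,0,0],[0,12,0,0,0,0]]'; python3 - <<'E'
from h import *
s=state();print(s['tool_pos'],s['contact_force'],s['torque'])
im=read_camera("wrist");cv2.imwrite("pics/w8.png",cv2.resize(im[130:330,80:440,::-1],None,fx=2.2,fy=2.2))
for p,z in [((131,179),.08),((255,178),.08),((239,196),.1)]: print(onplane("wrist",p,z,dict(tool_pos=[.5472,.1245,.1186],ee_rot=s['ee_rot'])).round(4))
E
```

```text
time_s: 11.15
tool_pos: [0.559, 0.1247, 0.1186]
ee_rot: [[0.005, 1.0, -0.0], [-0.001, -0.0, -1.0], [-1.0, 0.005, 0.001]]
contact_force: [-0.0, -3.4, 15.2]
opening: -0.0004
[0.55898696 0.12467172 0.11855   ] [-0.03340849 -3.38740372 15.21362211] [-0.39106265  0.1004992   0.0239681 ]
[0.4813 0.1581 0.08  ]
[0.5454 0.1586 0.08  ]
[0.5382 0.1552 0.1   ]
```

View pics/w8.png

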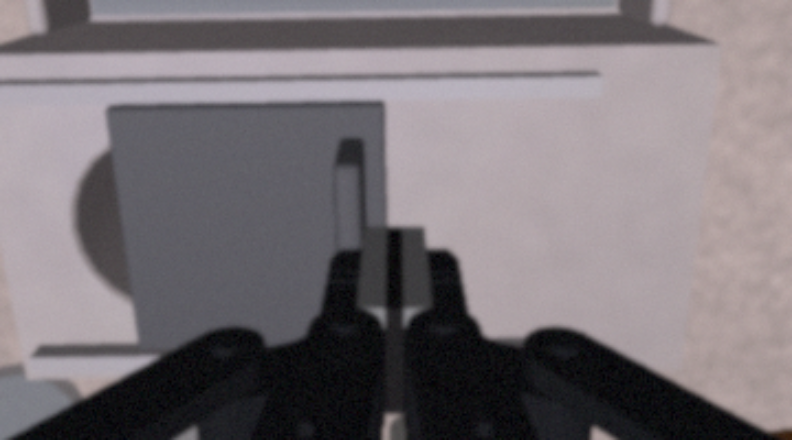

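The finger shoulder is riding on the tab's top edge, and the shutter moves with it by friction. I'll lift off, back away, and come down lower.

```bash
python3 -m jog '[[-15,0,0,0,0,0],[-30,0,0,0,0,0],[-30,15,0,0,0,0],[-30,30,0,0,0,0],[-30,30,0,0,0,0]]'; python3 - <<'E'
from h import *
s=state();print(s['tool_pos'],s['contact_force'],s['torque'])
im=read_camera("wrist");cv2.imwrite("pics/w9.png",im[:,:,::-1])
for l,z in [("key_top",.049),("tab",.09)]:
    for d in mark_of("wrist",l)[:2]:
        px=np.array(d['xy'])*[512,384];print(l,round(d['score'],2),px.round(),onplane("wrist",px,z,s).round(4))
E
```

```text
time_s: 11.7
tool_pos: [0.5877, 0.125, 0.1458]
ee_rot: [[0.001, 1.0, -0.0], [0.0, -0.0, -1.0], [-1.0, 0.001, -0.0]]
contact_force: [-0.5, 0.0, -0.2]
opening: -0.0001
[0.58770246 0.12499465 0.14584006] [-0.52675166  0.04008748 -0.17842178] [ 0.05083594  0.04045344 -0.05840507]
tab 0.93 [191. 222.] [0.5468 0.127  0.09  ]
```

View pics/w9.png

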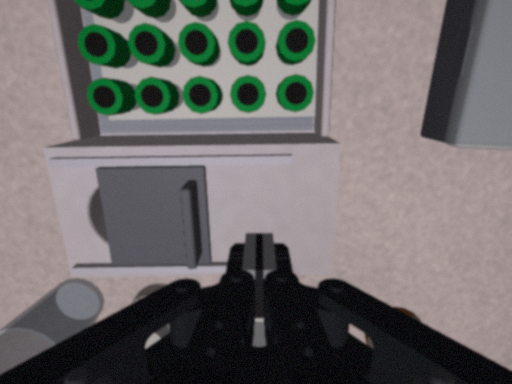

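```bash
python3 -m jog '[[20,0,0,0,0,0],[34,0,0,0,0,0],[37,0,0,0,0,0],[37,0,0,0,0,0]]'; python3 -m jog '[[0,-6,0,0,0,0],[0,-12,0,0,0,0],[0,-18,0,0,0,0],[0,-24,0,0,0,0],[0,-30,0,0,0,0]]'; python3 -m jog '[[0,-4,0,0,0,0],[0,-8,0,0,0,0],[0,-8,0,0,0,0]]'
```

```text
time_s: 12.25
tool_pos: [0.5859, 0.125, 0.1079]
ee_rot: [[-0.002, 1.0, 0.0], [-0.0, 0.0, -1.0], [-1.0, -0.002, 0.0]]
contact_force: [0.3, -0.6, -0.3]
opening: -0.0002
time_s: 12.75
tool_pos: [0.5573, 0.125, 0.1093]
ee_rot: [[0.002, 1.0, -0.0], [-0.0, -0.0, -1.0], [-1.0, 0.002, 0.0]]
contact_force: [2.2, -0.8, -0.8]
opening: -0.0001
time_s: 13.05
tool_pos: [0.5486, 0.125, 0.109]
ee_rot: [[-0.0, 1.0, 0.0], [0.0, 0.0, -1.0], [-1.0, -0.0, -0.0]]
contact_force: [0.6, -0.3, 0.2]
opening: -0.0
```

```bash
python3 -m jog '[[0,-2,0,0,0,0],[0,-4,0,0,0,0],[0,-4,0,0,0,0]]'; python3 -m jog '[[0,-1.5,0,0,0,0],[0,-1.5,0,0,0,0]]';python3 -m jog '[[0,-1.5,0,0,0,0],[0,-1.5,0,0,0,0]]'
```

```text
time_s: 13.35
tool_pos: [0.545, 0.125, 0.1088]
ee_rot: [[0.0, 1.0, -0.0], [0.0, -0.0, -1.0], [-1.0, 0.0, -0.0]]
contact_force: [1.8, -1.0, 1.2]
opening: 0.0001
time_s: 13.55
tool_pos: [0.544, 0.125, 0.1089]
ee_rot: [[0.001, 1.0, -0.0], [0.0, -0.0, -1.0], [-1.0, 0.001, -0.0]]
contact_force: [3.1, -0.6, 0.2]
opening: -0.0001
time_s: 13.75
tool_pos: [0.5439, 0.125, 0.109]
ee_rot: [[0.004, 1.0, -0.0], [0.0, -0.0, -1.0], [-1.0, 0.004, -0.0]]
contact_force: [7.1, 0.2, -2.8]
opening: 0.0002
```

The closed stop has been reached at the predicted position (7 N). I'll hold briefly, then back off and check.

```bash
python3 -m jog '[[0,0,0,0,0,0],[0,0,0,0,0,0]]'; python3 -m jog '[[0,8,0,0,0,0],[0,14,0,0,0,0],[-40,14,0,0,0,0],[-80,14,0,0,0,0],[-100,14,0,0,0,0]]';python3 -m jog '[[0,0,0,0,0,0],[0,0,0,0,0,0]]'; python3 - <<'E'
from h import *
s=state();print(s['tool_pos'],s['contact_force'])
im=read_camera("wrist");cv2.imwrite("pics/w10.png",im[:,:,::-1])
for d in mark_of("wrist","tab")[:2]:
        px=np.array(d['xy'])*[512,384];print(round(d['score'],2),px.round(),onplane("wrist",px,.09,s).round(4))
im=read_camera("side");cv2.imwrite("pics/s10.png",im[:,:,::-1])
E
```

```text
time_s: 13.95
tool_pos: [0.5439, 0.125, 0.109]
ee_rot: [[0.003, 1.0, -0.0], [0.0, -0.0, -1.0], [-1.0, 0.003, -0.0]]
contact_force: [6.2, -0.1, -2.7]
opening: -0.0001
time_s: 14.45
tool_pos: [0.5568, 0.1252, 0.2115]
ee_rot: [[0.002, 1.0, 0.0], [0.0, 0.0, -1.0], [-1.0, 0.002, -0.0]]
contact_force: [0.2, 0.3, 0.1]
opening: 0.0001
time_s: 14.65
tool_pos: [0.5556, 0.125, 0.2083]
ee_rot: [[-0.001, 1.0, 0.0], [0.0, 0.0, -1.0], [-1.0, -0.001, -0.0]]
contact_force: [-0.5, -0.2, -0.4]
opening: 0.0005
[0.55562968 0.12503067 0.20833912] [-0.46741527 -0.19649204 -0.44961683]
0.82 [221. 192.] [0.5258 0.1271 0.09  ]
0.46 [201. 268.] [0.5063 0.0585 0.09  ]
```

View pics/w10.png

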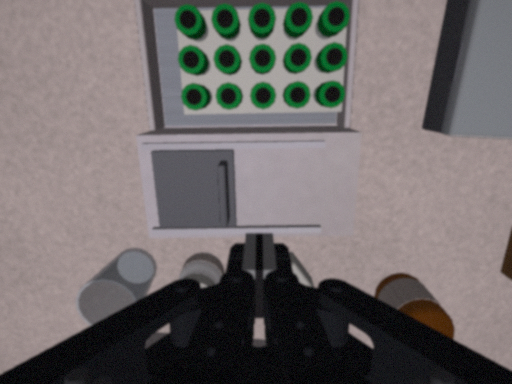

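View pics/s10.png

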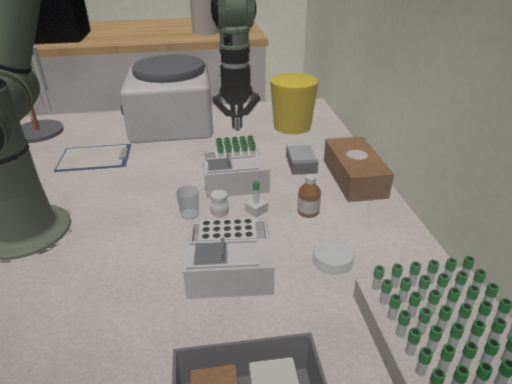

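The shutter is closed: the tab is at x ≈ 0.526 m, against 0.528 m predicted. Nothing else has moved, and the arm is clear.

```bash
python3 -c "
from bench import *
print(sign_off())"
```

```text
the job is handed in; nothing more can be done
None
```

I reset the timer on the full-rack warmer and handed the job in at about 14.7 s of the 46 s limit. No verdict is reported.

- **Opening:** With the closed fingertips I pushed the shutter from about 8 mm open to its open stop, which met the fingers with about 4 N.
- **Key:** I pressed it until it stopped moving, at 13 N with the tool at the height expected for full travel, then let it rise. The last picture showing the well, taken before closing, has the key back up. It is now covered, so I couldn't see it at the end.
- **Closing:** The first push went wrong. The finger's shoulder rode up on the tab's top edge (up to 15 N upward), and when I backed away it dragged the shutter partly open again. I lifted off, came down about 8 mm lower and pushed it to the closed stop (about 7 N).
- **Last checks:** The tab was at x ≈ 0.526 m, about 2 mm from where it should be when closed, and the well was fully covered. In the side picture the racks, the other warmer and the things standing around looked unmoved, by eye only. The force on the tool was back to about zero, with the arm clear of everything.

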